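# Pop open the battery hatch of the green syringe pump

### The arm

A 6-joint arm with a two-finger parallel gripper is mounted at the origin on the work surface. World frame = base frame: x ahead of the robot, y to its left, z up, the work surface at z = 0. Lengths are in m, angles in rad, forces in N, time in s.
With the tool pointing down it reaches from about 0.35 to 0.95 m from the base axis. Payload 17.4 kg.
Tool frame: the origin (TCP) lies on the centre line of the jaws, within the pads' length; the fingertips stand 11 mm ahead of it and the grasp point (between the pads) lies 8 mm behind it (env.tip_reach is the distance from the TCP to the fingertips, in m); z points along the fingers, x is the direction in which the jaws open and shut, and the axes are right-handed (so a half turn about z gives the same grasp; the last joint's range is limited). The gripper opens to 93 mm and grips with 3 to 60 N. Pads are 15 mm wide; open, the fingers measure 128 mm over their backs; the gripper's body (75 mm by 188 mm) begins 65 mm behind the grasp point.
Start: joints at [1.281, 0.116, 1.442, -0, 1.584, -0.038], TCP at [0.168, 0.654, 0.191] pointing down, gripper open.
Joint ranges: [-2.83, 2.83], [-0.83, 2.19], [0.07, 2.5], [-1.14, 4.28], [0.01, 3], [-2.97, 2.97]. Speed limits (rad/s): [1.89, 1.89, 2.22, 3.14, 3.14, 3.14].

### API

Orientations are given as a unit quaternion [x, y, z, w].
In Python, from cell import env, camera, job gives the robot as it stands.
- The arm moves only by the tool arm_command, never from a script. Its argument "deltas" is a list of rows, each a list of 7 numbers: the shift along the tool's x, y, z in cm, then the turn, a rotation vector about the tool's x, y, z in rad, then the opening, from 0 (shut) to 1 (fully open). In form: [[x, y, z, wx, wy, wz, gripper], ...]. A call has exactly 8 rows; each row is the pose to reach, as a shift and turn from the pose measured when the call began, along the tool's axes at that moment; what a row does not reach only later rows make up. A row lasts 1/8 s, in which the tool goes at most 62.5 mm and 10.7 degrees, less where a joint would pass 70% of its speed; a pose out of reach is approached as far as the arm can. A call with a gripper value outside its range is refused whole. The fingers move at their own pace and stop on an object; the grip force is fixed at half the most. Time passes only in rows, so rows that repeat a pose let the fingers close, or fill a call up. It gives the time, the measured TCP pose, the force and the opening at its end, in the units of the state.
- env.get_state(): the state, without advancing time (a new reading comes with each control period).
- camera(name): name is "side" or "top" or "wrist"; returns a dict with "img" (384x512x3 uint8, red, green, blue), "vertical_fov" (degrees; the focal length in pixels is half the picture's height over the tangent of half this angle, whatever the lens; pixels are square), "cx", "cy" (the principal point, pixels), "R" (3x3) and "t" (3): a world point X has camera coordinates R X + t; the wrist camera has in their place "T_tool_cam" (4x4, takes a point from camera to tool coordinates, whose origin is the TCP and whose axes are the tool frame's). Camera axes: x right, y down, z forward; pixel columns grow to the right and rows downward; lengths in m; the calibration is good to about 2 mm. A picture is of the moment at which its call begins: read the wrist's pose just before it. There is no depth.
- job.sign_off(): hands the job in, once; it reports no verdict.
The state is a dict: "time_s": time; "joint_pos": joint angles; "joint_vel": joint speeds; "tau": joint torques, N m; "tcp_pos": TCP position; "orientation": TCP orientation; "wrist_force": force on the tool from outside, world axes, zero at the start; "ft_torque": the same for the moment, N m; "gripper_width": finger opening in m.
Only numpy, scipy, OpenCV 4.12 (cv2) and the standard library are available. Lean on these libraries where they do the work, as an engineer would, in place of code of your own. Each camera call takes 0.05 s, during which the arm holds its last target.

### The job

The green syringe pump needs fresh batteries: with a fingertip, gently press the ribbed end of its battery hatch right in once and let go, so that the push-push latch releases and the hatch pops up. Make sure that it stays open by itself, do not press it shut again, and finish clear of it. Nothing is to be gripped, lifted or shoved: leave both pumps, the grey pump's shut hatch, the vial, the soap dispenser, the feeding bottle and the swab box as they are.

Things in the scene. Friction and masses are not known exactly. Their poses are not given: they have to be found in the camera images.
- green_pump: bright green syringe pump, 150 (x) x 230 (y) x 100 mm high, standing loose on rubber feet, 1.9 kg. Origin: centre of its underside; its z is up, its x points from its front face (dark panel) to its back. The battery hatch is in the top, on the pump's +y half; a dark keypad is on the -y half.
- green_hatch (a joint): battery hatch of the green pump, dark green plate 95 (pump's x) x 66 (y) x 6 mm, hinged at its far (+x) edge; its level top is 10 mm above the case. In rad: 0 to 0.01 latched shut, negative pressed in (stop -0.08), positive open (stop 0.5, swung up and back). Sprung open, 1.7 N at the pad: pressing past about -0.05 frees the latch; as the finger withdraws it springs up behind it to 0.5.
- green_latch (a joint): hidden follower of the green pump's push-push latch, m: 0 while latched, near +0.006 when free; below -0.004 only while an opened hatch is being pressed shut again, which latches it.
- green_hatch_pad (a point): centre of the white-ribbed pad on the top face of the green hatch, 80 mm from the hinge, 15 mm from the free edge; 110 mm above the table while shut. Pressed about 4 mm it frees the latch, at 6.4 mm it meets the stop; it rises about 38 mm when the hatch pops. While shut its x points to the hinge, z up.
- grey_pump: pale grey syringe pump of the same shape and size as the green one, loose; to be left alone. Origin: centre of its underside.
- grey_hatch (a joint): hatch of the grey pump, same mechanism, 0 to 0.01 shut; to be left shut.
- vial_mid (a point): centre of a small amber vial, 24 mm across, 45 mm high, standing loose on the back of the green pump's top, at the keypad end.
- soap_mid (a point): point on the axis of a clear soap dispenser, 70 mm across, 177 mm high, 70 mm above its foot.
- feeder_mid (a point): point on the axis of a baby's feeding bottle with a lilac cap, 54 mm across, 157 mm high, 70 mm above its foot.
- swabs_mid (a point): centre of a white and blue swab box, 80 x 120 x 50 mm.

How it is judged:
On the way, in this order (a step that is already met when the one before it is completed fails the run):
1. the green hatch is pressed in at the latch (value of joint green_hatch below -0.025 rad), for 0.05 s.
2. the hatch has popped open and stays open with nothing touching it (value of joint green_hatch above 0.4 rad and contact force between each of the arm, the fingers and green_pump below 0.1 N), for 0.5 s.
At the end, for the whole second after the job is handed in: The green hatch stands open by itself (beyond 0.4 rad) and still, the grey hatch is shut (within 0.03 rad), both pumps are within 15 mm and the vial, dispenser, bottle and swab box within 20 mm of where they stood (value of joint green_hatch above 0.4 rad and velocity of joint green_hatch below 0.1 rad/s and value of joint grey_hatch between -0.03 and 0.03 rad and distance of each of green_pump, grey_pump from where it was at the start of the episode below 0.015 m and distance of each of vial_mid, soap_mid, feeder_mid, swabs_mid from where it was at the start of the episode below 0.02 m); the robot touches nothing.
It fails at once if an opened green hatch is pressed shut again (value of joint green_latch below -0.004 m).
It fails at once if the green pump or its hatch is pressed harder than 40 N (contact force between any of the fingers, the arm and green_pump above 40 N).
It fails at once if the green pump is shoved, carried or lifted by more than 15 mm (distance of green_pump from where it was at the start of the episode above 0.015 m).
It fails at once if the grey pump is moved by more than 15 mm or its hatch is pressed or opened (distance of grey_pump from where it was at the start of the episode above 0.015 m or value of joint grey_hatch below -0.03 rad or value of joint grey_hatch above 0.03 rad).
It fails at once if the vial, soap dispenser, feeding bottle or swab box is moved or lifted by more than 20 mm (distance of any of vial_mid, soap_mid, feeder_mid, swabs_mid from where it was at the start of the episode above 0.02 m).
It also fails if it takes over 30 s, if anything falls off the work surface, if the arm or the gripper's body presses on something with over 40 N, if the wrist force passes 120 N, or if a joint passes its speed limit or range.

## Working session

There is one attempt and no reset: what is moved stays moved. The work goes in short steps, Python scripts to look and compute and a tool call to move; the robot and the scene stay as the last step left them, time stands still between calls to the robot, and variables do not carry over. Pictures are saved under pics/ and viewed, and the job is handed in when it is done.

Besides the shell and the picture viewer there is one more tool, called as name([rows], argument=value, ...), one row to a line, values as JSON. arm_command: Moves the arm, as the interface text tells. Its arguments: {"type":"object","properties":{"deltas":{"type":"array"}},"required":["deltas"]}

```bash
ls; mkdir -p pics
python3 - <<'E'
from cell import env,camera,job
import cv2,numpy as np
s=env.get_state();print(s['time_s'],s['tcp_pos'],s['orientation'],s['gripper_width'],env.tip_reach)
for n in("side","top","wrist"):
    c=camera(n);cv2.imwrite(f"pics/{n}0.png",c["img"][:,:,::-1])
    print(n,{k:v for k,v in c.items() if k!="img"})
E
```

```text
pics
0.0 [0.16811791 0.6534675  0.1901849 ] [ 7.90303761e-01  6.12714942e-01 -4.95433393e-04  3.45781911e-04] 0.09335321170092166 0.011
side {'vertical_fov': 44.34460476380764, 'cx': 256.6928666892875, 'cy': 193.61925730839891, 'R': array([[-9.81062303e-01, -1.93692429e-01,  1.13041264e-05],
       [-9.24415617e-02,  4.68170067e-01, -8.78789705e-01],
       [ 1.70209620e-01, -8.62148497e-01, -4.77209235e-01]]), 't': array([0.62330354, 0.15679098, 1.57273337])}
top {'vertical_fov': 56.333019833429525, 'cx': 252.8483315839776, 'cy': 196.87346967796805, 'R': array([[ 0.0021234 , -0.9999931 ,  0.00304788],
       [-0.98031868, -0.00268329, -0.19740338],
       [ 0.19741019, -0.00256873, -0.98031761]]), 't': array([0.00930882, 0.6465712 , 1.35162329])}
wrist {'vertical_fov': 66.6762061160674, 'cx': 254.39424647410178, 'cy': 191.32838874764312, 'T_tool_cam': array([[ 9.99999868e-01, -5.08490656e-04, -7.06175082e-05,
        -5.62109355e-04],
       [ 5.10035438e-04,  9.68403829e-01,  2.49386777e-01,
        -6.87792959e-02],
       [-5.84245807e-05, -2.49386780e-01,  9.68403960e-01,
        -1.94064644e-01],
       [ 0.00000000e+00,  0.00000000e+00,  0.00000000e+00,
         1.00000000e+00]])}
```

View pics/side0.png

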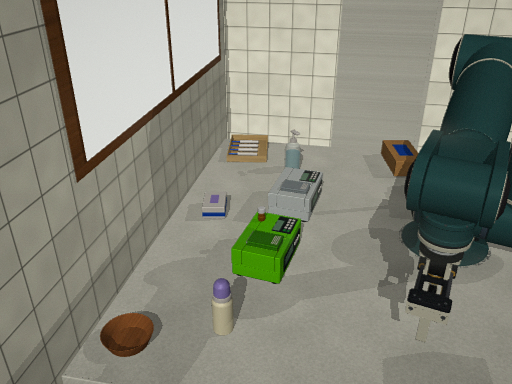

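View pics/top0.png

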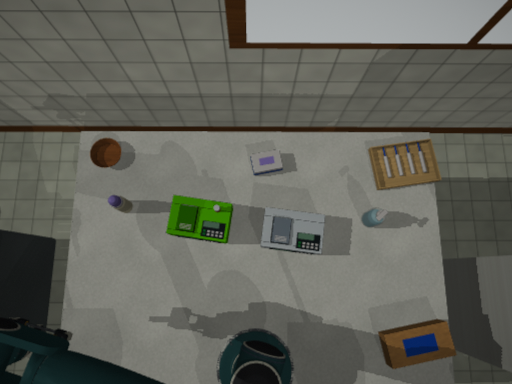

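View pics/wrist0.png

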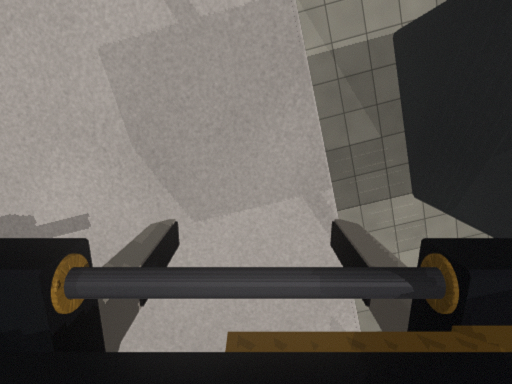

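The top view shows the green pump at about (200,219), with the pad near (187,227), the vial at (216,208), the feeder at (115,201) and the grey pump at (293,231). I'll zoom in next.

```bash
cat > h.py <<'E'
import numpy as np,cv2
from cell import env,camera,job
def ray(c,u,v):
    f=c["img"].shape[0]/2/np.tan(np.radians(c["vertical_fov"])/2)
    d=np.array([(u-c["cx"])/f,(v-c["cy"])/f,1.]);return -c["R"].T@c["t"],c["R"].T@d
def atz(c,u,v,z):
    o,d=ray(c,u,v);return o+d*(z-o[2])/d[2]
def proj(c,X):
    f=c["img"].shape[0]/2/np.tan(np.radians(c["vertical_fov"])/2)
    p=c["R"]@np.array(X)+c["t"];return f*p[0]/p[2]+c["cx"],f*p[1]/p[2]+c["cy"]
E
python3 - <<'E'
from h import *
a=cv2.imread("pics/top0.png")[185:255,155:335];cv2.imwrite("pics/topz.png",cv2.resize(a[:, :90],None,fx=8,fy=8,interpolation=cv2.INTER_CUBIC))
a=cv2.imread("pics/side0.png")[200:285,225:310];cv2.imwrite("pics/sidez.png",cv2.resize(a,None,fx=7,fy=7,interpolation=cv2.INTER_CUBIC))
E
```

```text
(no output)
```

View pics/topz.png

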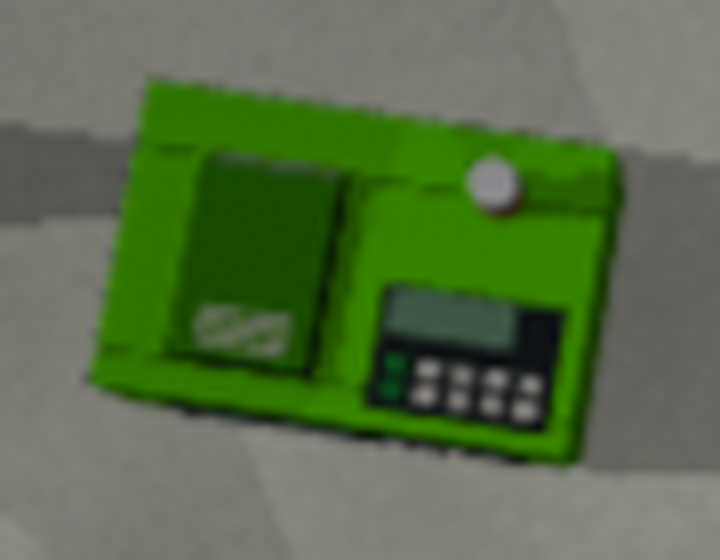

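View pics/sidez.png

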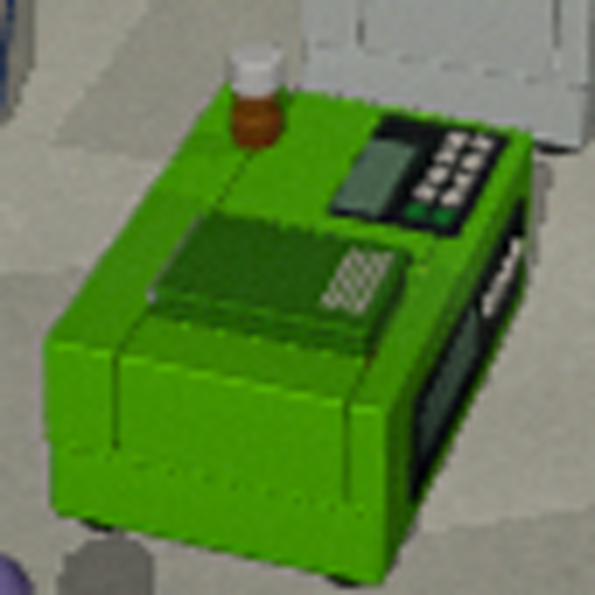

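Run:
```python
from h import *
from scipy.spatial.transform import Rotation as R
t=camera("top");s=camera("side")
f=lambda x,y:(155+x/8-.44,185+y/8-.44)
g=lambda x,y:(225+x/7-.43,200+y/7-.43)
a=atz(t,*f(243,331),.11);b=atz(s,*g(359,281),.11);print("pad",a,b)
H=[atz(t,*f(*p),.11) for p in((207,153),(347,173),(308,375),(168,352))];print(H)
print([np.linalg.norm(H[i]-H[(i+1)%4]) for i in range(4)])
for k in((207,215),(408,252),(369,348),(150,295)):print("side hatch",atz(s,*g(*k),.11))
C=[atz(t,*f(*p),.1) for p in((148,80),(618,152),(95,378))];print("case",C,np.linalg.norm(C[0]-C[1]))
d=C[0]-C[1];print("pump y yaw",np.degrees(np.arctan2(d[1],d[0])), np.degrees(np.arctan2(*(H[0]+H[1]-H[2]-H[3])[1::-1])))
print("feeder",atz(t,115.5,201,.157),"vial",atz(t,*f(494,185),.145),"grey pad",atz(t,281,241,.11))
st=env.get_state();M=R.from_quat(st['orientation']).as_matrix();print(M,st['tcp_pos'])
```

```text
pad [0.52532933 0.26583977 0.11      ] [0.52587862 0.2642081  0.11      ]
[array([0.61019716, 0.28629456, 0.11      ]), array([0.6007279 , 0.21946999, 0.11      ]), array([0.50473425, 0.2346143 , 0.11      ]), array([0.51536234, 0.30058745, 0.11      ])]
[np.float64(0.06749214848406798), np.float64(0.0971809184890679), np.float64(0.0668237510133341), np.float64(0.09590583429608025)]
side hatch [0.59842126 0.22686258 0.11      ]
side hatch [0.50892468 0.23856048 0.11      ]
side hatch [0.51422917 0.31116055 0.11      ]
side hatch [0.60959221 0.2912852  0.11      ]
case [array([0.64763069, 0.31819472, 0.1       ]), array([0.61302213, 0.09155174, 0.1       ]), array([0.50410053, 0.33655832, 0.1       ])] 0.2292701337495463
pump y yaw 81.31795777494257 -8.769323731192877
feeder [0.61106592 0.51554952 0.157     ] vial [0.5891895  0.14605836 0.145     ] grey pad [ 0.46985447 -0.0943077   0.11      ]
[[ 2.49148450e-01  9.68465288e-01 -1.89061538e-04]
 [ 9.68465127e-01 -2.49148518e-01 -5.59568425e-04]
 [-5.89026997e-04 -4.36839007e-05 -9.99999826e-01]] [0.16812286 0.65360825 0.19058716]
```

arm_command([
  [-1.5,2.3,0,0,0,0,0],
  [-3.5,5.4,0,0,0,0,0],
  [-5.5,8.5,0,0,0,0,0],
  [-7.5,11.6,0,0,0,0,0],
  [-9.5,14.7,0,0,0,0,0],
  [-11.5,17.8,0,0,0,0,0],
  [-13.5,20.8,0,0,0,0,0],
  [-14.5,22.4,0,0,0,0,0],
])

```text
time_s: 1.25
tcp_pos: [0.3502, 0.4555, 0.1908]
orientation: [0.791, 0.612, -0.0, 0.0]
wrist_force: [-0.2, -0.2, -0.0]
gripper_width: 0.0178
```

```bash
cat > go.py <<'E'
from h import *
from scipy.spatial.transform import Rotation as R
import sys
st=env.get_state();M=R.from_quat(st['orientation']).as_matrix()
tgt=np.array([0.526,0.265,float(sys.argv[1])])
print(st['time_s'],st['tcp_pos'],"w",st['gripper_width'],"F",st['wrist_force'])
print("delta cm",100*M.T@(tgt-st['tcp_pos']),"yaw x",np.degrees(np.arctan2(M[1,0],M[0,0])),"tilt",M[:,2])
E
python3 go.py 0.17
```

```text
1.25 [0.35022706 0.45546976 0.19084284] w 0.01780808240669402 F [-0.1917576  -0.15672182 -0.04697203]
delta cm [-14.03118111  21.79051043   2.09580783] yaw x 75.48037740083488 tilt [ 2.44459465e-04 -3.79438716e-04 -9.99999898e-01]
```

arm_command([
  [-2.0,3.1,0,0,0,0,0],
  [-4.3,6.7,0,0,0,-0.03,0],
  [-6.6,10.3,0.3,0,0,-0.05,0],
  [-8.9,13.9,0.8,0,0,-0.08,0],
  [-11.2,17.5,1.4,0,0,-0.1,0],
  [-13.2,20.5,2.1,0,0,-0.1,0],
  [-14.0,21.8,2.5,0,0,-0.1,0],
  [-14.0,21.8,2.5,0,0,-0.1,0],
])

```text
time_s: 2.25
tcp_pos: [0.5262, 0.2649, 0.1656]
orientation: [0.76, 0.65, -0.0, 0.0]
wrist_force: [-1.1, 0.2, -0.2]
gripper_width: 0.0003
```

```bash
python3 go.py 0.121
python3 - <<'E'
from h import *
for n,(r,c) in {"side":((180,300),(200,340)),"top":((170,270),(130,270)),"wrist":((0,384),(0,512))}.items():
    i=camera(n)["img"][r[0]:r[1],c[0]:c[1],::-1]; k=1 if n=="wrist" else 5
    cv2.imwrite(f"pics/{n}1.png",cv2.resize(i,None,fx=k,fy=k,interpolation=cv2.INTER_CUBIC))
E
```

```text
2.25 [0.52619199 0.26494867 0.16563109] w 0.0003128057302060245 F [-1.0674164   0.1547426  -0.23060448]
delta cm [ 4.27361821e-03 -1.81591080e-02  4.46311435e+00] yaw x 81.14476687197683 tilt [-4.28982177e-04 -4.22308253e-04 -9.99999819e-01]
```

View pics/side1.png

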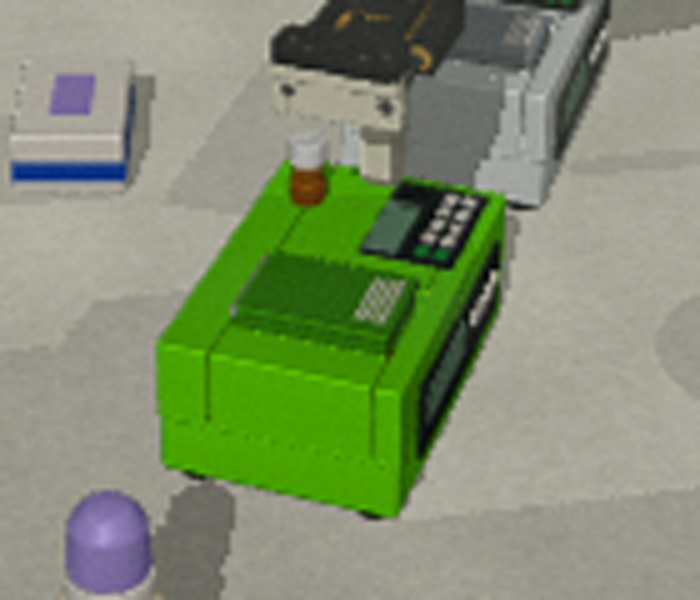

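View pics/wrist1.png

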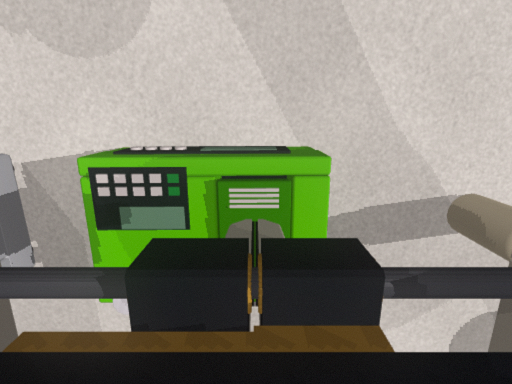

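The side view has the fingertip at crop (383,178), and the wrist view has the ribs centred at (254,197). Checking both numerically.

Run:
```python
from h import *
from scipy.spatial.transform import Rotation as R
s=camera("side");st=env.get_state();p=st['tcp_pos']
u,v=proj(s,p-[0,0,.011]);print("tip in side crop",(u-200)*5,(v-180)*5)
w=camera("wrist");f=192/np.tan(np.radians(w["vertical_fov"])/2);T=w["T_tool_cam"];M=R.from_quat(st['orientation']).as_matrix()
d=M@T[:3,:3]@np.array([(254-w["cx"])/f,(197-w["cy"])/f,1]);o=M@T[:3,3]+p
print("pad wrist",o+d*(.11-o[2])/d[2])
```

```text
tip in side crop 380.67860528818215 235.06658364520078
pad wrist [0.52638715 0.26511108 0.11      ]
```

The predicted tip is at crop row 235, but I saw it at row 178. I'll look again more closely.

Run:
```python
from h import *
st=env.get_state();p=st['tcp_pos']
for n,(r,c) in {"side":((190,245),(240,310)),"top":((170,270),(130,270))}.items():
    s=camera(n);k=10 if n=="side" else 5
    i=cv2.resize(s["img"][r[0]:r[1],c[0]:c[1],::-1],None,fx=k,fy=k,interpolation=cv2.INTER_CUBIC)
    for z,col in((-.011,(0,0,255)),(0,(255,0,0)),(.05,(0,255,255))):
        u,v=proj(s,p+[0,0,z]);cv2.circle(i,(int((u-c[0]+.5)*k),int((v-r[0]+.5)*k)),3,col,-1)
    cv2.imwrite(f"pics/{n}2.png",i)
```

```text
(no output)
```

View pics/side2.png

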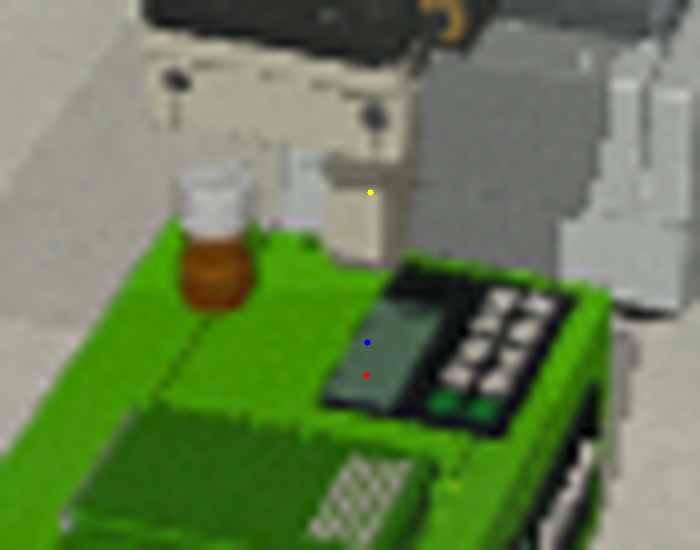

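View pics/top2.png

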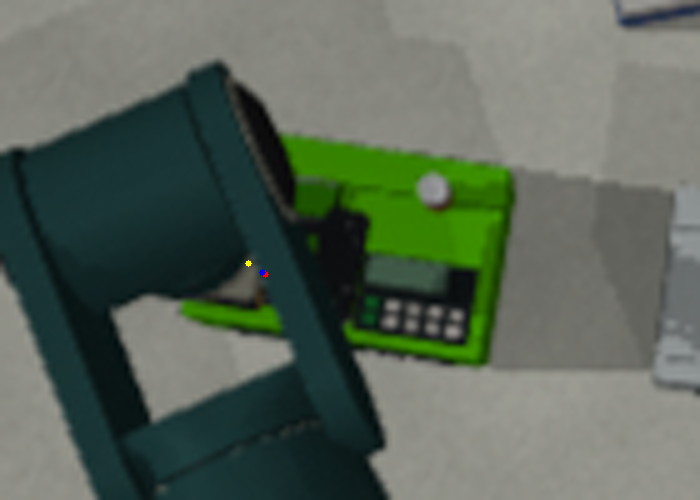

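Run:
```python
from h import *
w=camera("wrist");f=192/np.tan(np.radians(w["vertical_fov"])/2);T=np.linalg.inv(w["T_tool_cam"])
for y in(-.0075,.0075):
  for x in(0,.0467):
    for z in(.011,-.008,-.03):
      q=(T@[x,y,z,1])[:3];print(x,y,z,q[:2]/q[2]*f+[w["cx"],w["cy"]])
s=camera("side")
for z in(.179,.219):print(proj(s,[.168,.654,z]))
a=cv2.imread("pics/side0.png")[225:345,395:475];cv2.imwrite("pics/s0z.png",cv2.resize(a,None,fx=5,fy=5,interpolation=cv2.INTER_CUBIC))
```

```text
0 -0.0075 0.011 [255.20271024 202.59374184]
0 -0.0075 -0.008 [255.283763   210.72908476]
0 -0.0075 -0.03 [255.3990071  222.29624555]
0.0467 -0.0075 0.011 [318.93000859 202.55930542]
0.0467 -0.0075 -0.008 [325.0092668  210.69132606]
0.0467 -0.0075 -0.03 [333.65298497 222.25373912]
0 0.0075 0.011 [255.19909953 221.8818669 ]
0 0.0075 -0.008 [255.27829683 231.64583048]
0 0.0075 -0.03 [255.39046323 245.47444214]
0.0467 0.0075 0.011 [317.83092615 221.8478499 ]
0.0467 0.0075 -0.008 [323.69452414 231.60857641]
0.0467 0.0075 -0.03 [331.99906737 245.43257584]
(np.float64(420.89160992236503), np.float64(337.19663544302523))
(np.float64(424.2512931869313), np.float64(322.3833720418811))
```

View pics/s0z.png

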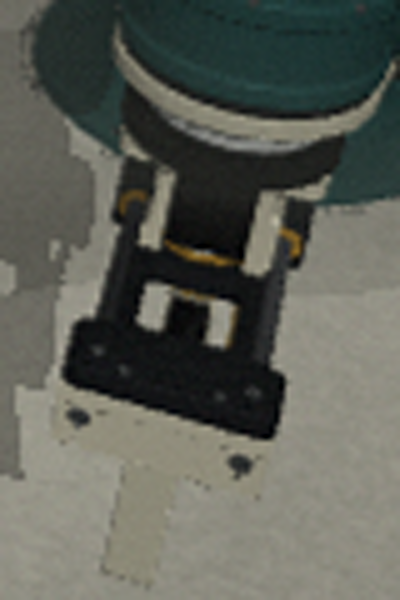

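The visible fingers appear to end about 40 mm short of the stated tip, in both the side and wrist views. So I'll descend in small steps and treat force and images as the arbiter. First step: claimed tip 2 mm above the pad.

arm_command([
  [0,0,0.6,0,0,0,0],
  [0,0,1.3,0,0,0,0],
  [0,0,2.1,0,0,0,0],
  [0,0,2.9,0,0,0,0],
  [0,0,3.6,0,0,0,0],
  [0,0,4.0,0,0,0,0],
  [0,0,4.2,0,0,0,0],
  [0,0,4.2,0,0,0,0],
])

```text
time_s: 3.7
tcp_pos: [0.526, 0.2656, 0.1241]
orientation: [0.759, 0.651, 0.0, 0.0]
wrist_force: [0.1, -0.4, -1.0]
gripper_width: 0.0008
```

```bash
python3 go.py 0.121
python3 - <<'E'
from h import *
w=camera("wrist")["img"][:,:,::-1];s=camera("side")["img"][190:250,235:310,::-1]
s=cv2.resize(s,None,fx=6.4,fy=6.4,interpolation=cv2.INTER_CUBIC)
cv2.imwrite("pics/s3.png",s);cv2.imwrite("pics/w3.png",cv2.resize(w[150:300,150:360],None,fx=3.5,fy=3.5))
E
```

```text
3.7 [0.52596242 0.26564412 0.12412625] w 0.0007798399925049962 F [ 0.05408319 -0.37416719 -0.97785032]
delta cm [-0.06303564  0.01337544  0.31264199] yaw x 81.24284706955832 tilt [ 4.32733280e-04 -2.38894239e-04 -9.99999878e-01]
```

View pics/s3.png

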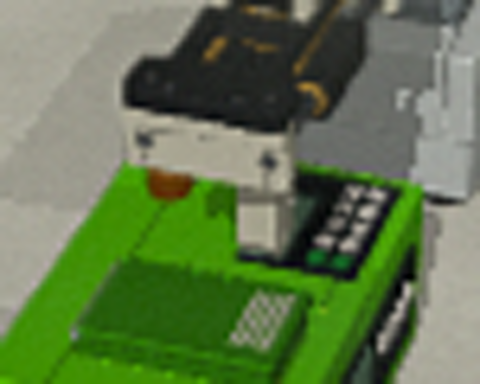

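View pics/w3.png

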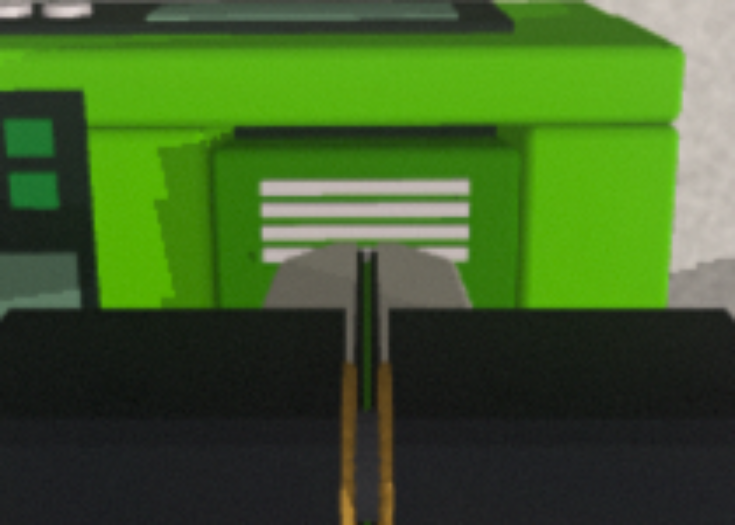

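The fingers still look roughly 35–40 mm above the pad, so I'll go down 6 mm and check the force.

arm_command([
  [-0.05,0,0.1,0,0,0,0],
  [-0.05,0,0.2,0,0,0,0],
  [-0.05,0,0.3,0,0,0,0],
  [-0.05,0,0.4,0,0,0,0],
  [-0.05,0,0.5,0,0,0,0],
  [-0.05,0,0.6,0,0,0,0],
  [-0.05,0,0.6,0,0,0,0],
  [-0.05,0,0.6,0,0,0,0],
])

```text
time_s: 4.8
tcp_pos: [0.526, 0.2652, 0.1184]
orientation: [0.759, 0.651, 0.0, 0.0]
wrist_force: [0.1, -0.8, -0.7]
gripper_width: 0.0001
```

```bash
python3 go.py 0.121
python3 - <<'E'
from h import *
w=camera("wrist")["img"][:,:,::-1];s=camera("side")["img"][190:250,235:310,::-1]
s=cv2.resize(s,None,fx=6.4,fy=6.4,interpolation=cv2.INTER_CUBIC)
cv2.imwrite("pics/s4.png",s)
E
```

```text
4.8 [0.52597016 0.26520313 0.11835737] w 0.00012773045732941994 F [ 0.06723859 -0.80298552 -0.72618898]
delta cm [-0.01963127  0.00623265 -0.26425832] yaw x 81.24589634543098 tilt [ 7.11038759e-04 -1.43431937e-04 -9.99999737e-01]
```

View pics/s4.png

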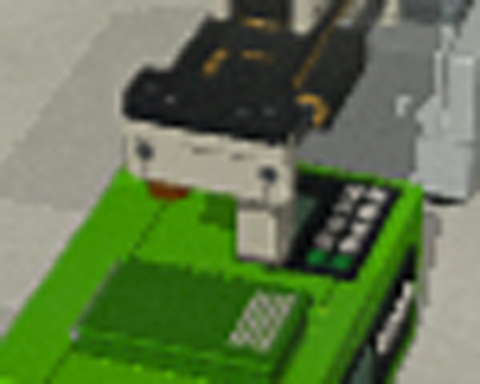

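No contact force, and the finger is still above the pad.

Run:
```python
from h import *
s=camera("side")
for y in(.272,.283):
  for z in(.11,.13,.14,.15):
    u,v=proj(s,[.526,y,z]);print(y,z,(u-235+.5)*6.4,(v-190+.5)*6.4)
```

```text
0.272 0.11 261.70376011153934 330.77226772779596
0.272 0.13 262.54055460479213 294.0956631702993
0.272 0.14 262.96335310873945 275.5644542990529
0.272 0.15 263.389127083058 256.9028309101923
0.283 0.11 257.8309346714177 344.25541112776614
0.283 0.13 258.6463265049242 307.4172259342515
0.283 0.14 259.0583412031785 288.8030172396819
0.283 0.15 259.4732758994018 270.0568873980778
```

arm_command([
  [0,0,0.3,0,0,0,0],
  [0,0,0.6,0,0,0,0],
  [0,0,0.9,0,0,0,0],
  [0,0,1.2,0,0,0,0],
  [0,0,1.5,0,0,0,0],
  [0,0,1.8,0,0,0,0],
  [0,0,2.0,0,0,0,0],
  [0,0,2.0,0,0,0,0],
])

```text
time_s: 5.95
tcp_pos: [0.526, 0.2652, 0.0983]
orientation: [0.759, 0.651, 0.0, 0.0]
wrist_force: [-0.1, 0.4, 0.6]
gripper_width: 0.0004
```

```bash
python3 go.py 0.08
python3 - <<'E'
from h import *
w=camera("wrist")["img"][:,:,::-1];s=camera("side")["img"][190:250,235:310,::-1]
s=cv2.resize(s,None,fx=6.4,fy=6.4,interpolation=cv2.INTER_CUBIC)
cv2.imwrite("pics/s5.png",s);cv2.imwrite("pics/w5.png",cv2.resize(w[150:300,150:360],None,fx=3.5,fy=3.5))
E
```

```text
5.95 [0.52595    0.26518841 0.0982763 ] w 0.0003862151893239006 F [-0.13438456  0.44781284  0.5896364 ]
delta cm [-0.01778522  0.0066704   1.82763494] yaw x 81.24381943950374 tilt [ 6.09854072e-04 -1.35616760e-04 -9.99999805e-01]
```

View pics/s5.png

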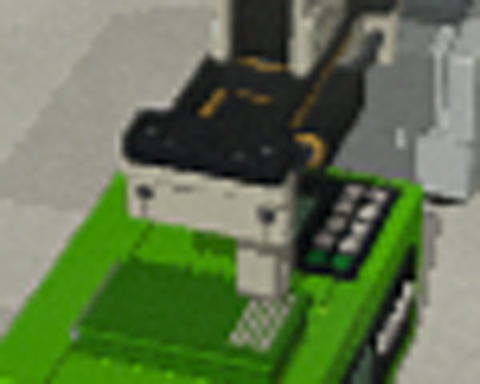

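View pics/w5.png

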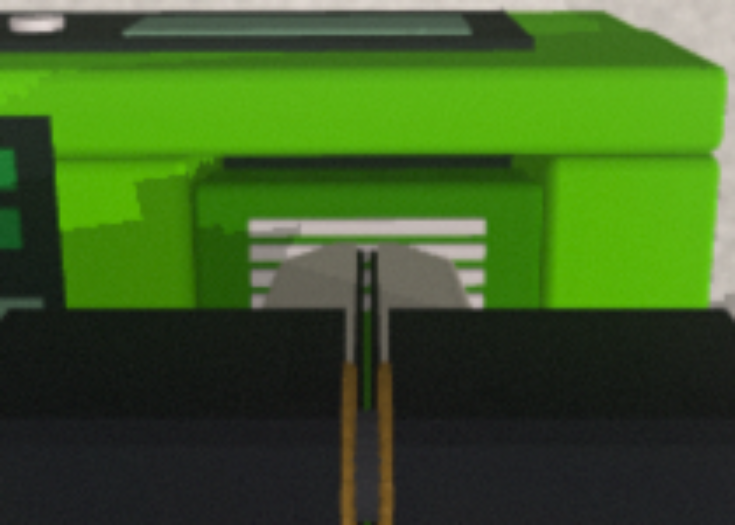

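No contact at TCP z = 0.098, where the stated tip would be inside the case. The real fingertips therefore end well short of the stated 11 mm. Visually the gap is about 20–28 mm, so I'll continue.

arm_command([
  [0,0,0.2,0,0,0,0],
  [0,0,0.4,0,0,0,0],
  [0,0,0.6,0,0,0,0],
  [0,0,0.8,0,0,0,0],
  [0,0,1.0,0,0,0,0],
  [0,0,1.2,0,0,0,0],
  [0,0,1.4,0,0,0,0],
  [0,0,1.4,0,0,0,0],
])

```text
time_s: 7.05
tcp_pos: [0.526, 0.2652, 0.0843]
orientation: [0.759, 0.651, 0.0, 0.0]
wrist_force: [-0.6, -0.3, -0.3]
gripper_width: 0.0006
```

```bash
cat > look.py <<'E'
from h import *
import sys
s=camera("side")["img"][195:250,235:310,::-1]
s=cv2.resize(s,None,fx=9,fy=9,interpolation=cv2.INTER_CUBIC)
cv2.imwrite(f"pics/s{sys.argv[1]}.png",s)
for z in(.11,.12,.13):
    u,v=proj(camera("side"),[.526,.283,z]) ;print(z,(v-195+.5)*9)
E
python3 go.py 0.08; python3 look.py 6
```

```text
7.05 [0.52599355 0.26519742 0.08430414] w 0.0005545971181471537 F [-0.59093263 -0.30655573 -0.30520451]
delta cm [-0.01941315  0.00335885  0.43041658] yaw x 81.24175278250033 tilt [ 6.53411402e-04 -1.02364109e-04 -9.99999781e-01]
0.11 439.1091718984211
0.12 413.2981422304995
0.13 387.30547397004113
```

View pics/s6.png

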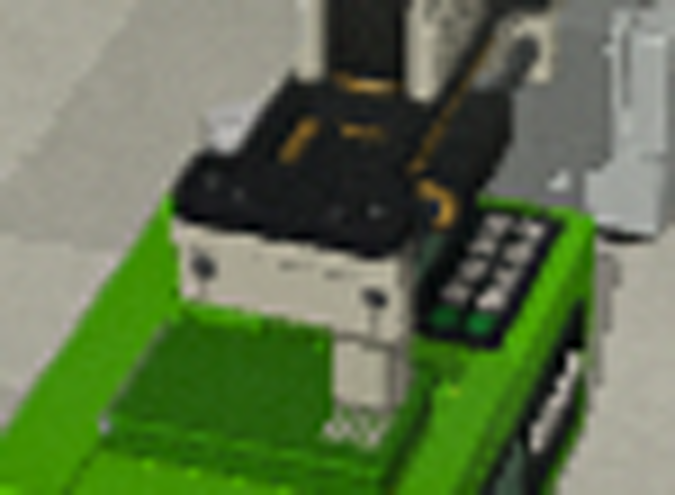

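Gap about 6–12 mm. Next step is 5 mm.

arm_command([
  [0,0,0.1,0,0,0,0],
  [0,0,0.2,0,0,0,0],
  [0,0,0.3,0,0,0,0],
  [0,0,0.4,0,0,0,0],
  [0,0,0.5,0,0,0,0],
  [0,0,0.5,0,0,0,0],
  [0,0,0.5,0,0,0,0],
  [0,0,0.5,0,0,0,0],
])

```text
time_s: 8.25
tcp_pos: [0.5261, 0.2652, 0.0796]
orientation: [0.759, 0.651, 0.0, 0.0]
wrist_force: [-1.9, -0.3, 1.7]
gripper_width: 0.0008
```

```bash
python3 go.py 0.08; python3 look.py 7
```

```text
8.25 [0.52609809 0.26523775 0.07961579] w 0.0008219928386766836 F [-1.860813   -0.33288264  1.66417144]
delta cm [-0.02498407 -0.00603783 -0.03843085] yaw x 81.24348177615336 tilt [ 9.83598243e-04  2.17381686e-05 -9.99999516e-01]
0.11 439.1091718984211
0.12 413.2981422304995
0.13 387.30547397004113
```

View pics/s7.png

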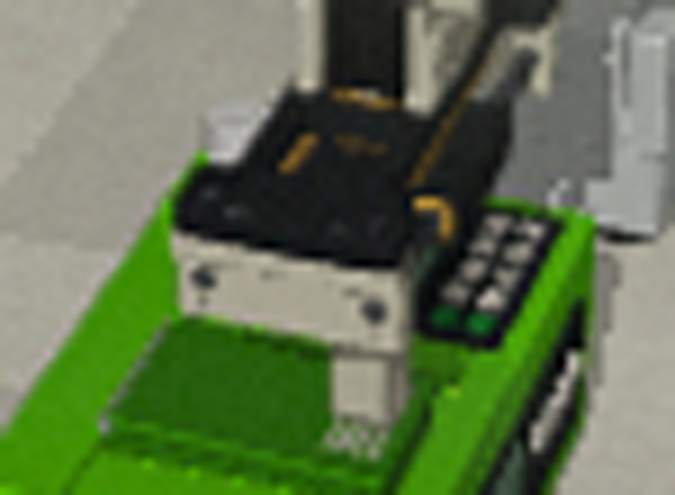

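The z force is 1.7 N, so this may be first contact. Another 2 mm.

arm_command([
  [0,0,0.05,0,0,0,0],
  [0,0,0.1,0,0,0,0],
  [0,0,0.15,0,0,0,0],
  [0,0,0.2,0,0,0,0],
  [0,0,0.2,0,0,0,0],
  [0,0,0.2,0,0,0,0],
  [0,0,0.2,0,0,0,0],
  [0,0,0.2,0,0,0,0],
])

```text
time_s: 9.45
tcp_pos: [0.5261, 0.2653, 0.0776]
orientation: [0.759, 0.651, 0.0, 0.0]
wrist_force: [-1.0, 0.9, 1.3]
gripper_width: 0.0005
```

```bash
python3 go.py 0.08; python3 look.py 8
```

```text
9.45 [0.52608756 0.26527183 0.07763055] w 0.0005207366820403584 F [-1.04922609  0.88164513  1.2788876 ]
delta cm [-0.02815058 -0.00427539 -0.23695553] yaw x 81.24512740827365 tilt [ 1.03885199e-03  4.52807234e-05 -9.99999459e-01]
0.11 439.1091718984211
0.12 413.2981422304995
0.13 387.30547397004113
```

View pics/s8.png

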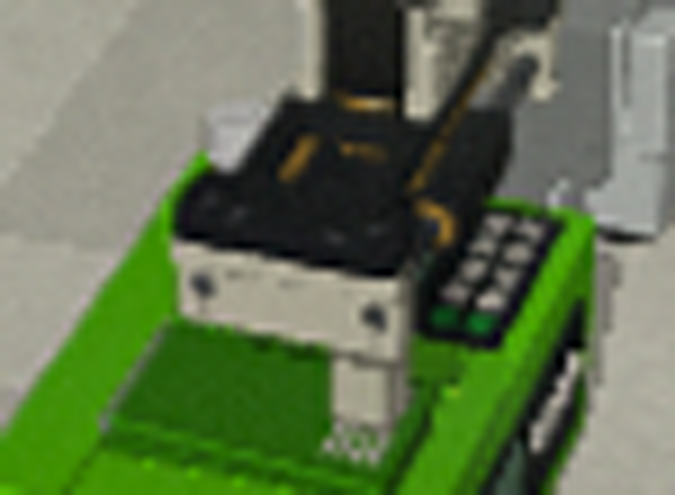

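arm_command([
  [0,0,0.05,0,0,0,0],
  [0,0,0.1,0,0,0,0],
  [0,0,0.15,0,0,0,0],
  [0,0,0.2,0,0,0,0],
  [0,0,0.25,0,0,0,0],
  [0,0,0.25,0,0,0,0],
  [0,0,0.25,0,0,0,0],
  [0,0,0.25,0,0,0,0],
])

```text
time_s: 10.65
tcp_pos: [0.5262, 0.2654, 0.076]
orientation: [0.759, 0.651, 0.001, 0.0]
wrist_force: [-5.4, -0.8, 10.0]
gripper_width: 0.0003
```

```bash
python3 go.py 0.08; python3 look.py 9
```

```text
10.65 [0.52623983 0.26536847 0.07602843] w 0.00033885454916871916 F [-5.41474754 -0.7740204   9.95910385]
delta cm [-0.03983082 -0.01747942 -0.3972087 ] yaw x 81.2447509418834 tilt [ 1.62335635e-03  3.54344503e-04 -9.99998620e-01]
0.11 439.1091718984211
0.12 413.2981422304995
0.13 387.30547397004113
```

View pics/s9.png

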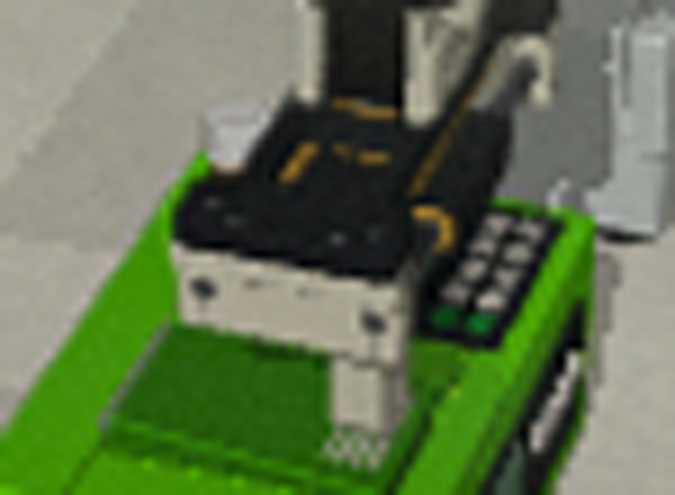

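The force jumped to 10 N, after about 1.7 N of spring force over the previous millimetres. That fits the hatch reaching its stop, so I'll withdraw straight up.

arm_command([
  [0,0,-0.3,0,0,0,0],
  [0,0,-0.8,0,0,0,0],
  [0,0,-1.6,0,0,0,0],
  [0,0,-2.6,0,0,0,0],
  [0,0,-3.8,0,0,0,0],
  [0,0,-5.2,0,0,0,0],
  [0,0,-6.8,0,0,0,0],
  [0,0,-8.0,0,0,0,0],
])

```text
time_s: 11.85
tcp_pos: [0.5263, 0.2654, 0.1575]
orientation: [0.759, 0.651, 0.001, 0.001]
wrist_force: [-0.6, 1.0, -0.4]
gripper_width: 0.0006
```

```bash
python3 go.py 0.16; python3 look.py 10
```

```text
11.85 [0.5262829  0.26540655 0.15747718] w 0.000641704683842223 F [-0.58292944  0.95908355 -0.377135  ]
delta cm [-0.04421881 -0.02120321 -0.25237766] yaw x 81.24470755190735 tilt [ 2.39008313e-03  7.08919871e-04 -9.99996892e-01]
0.11 439.1091718984211
0.12 413.2981422304995
0.13 387.30547397004113
```

View pics/s10.png

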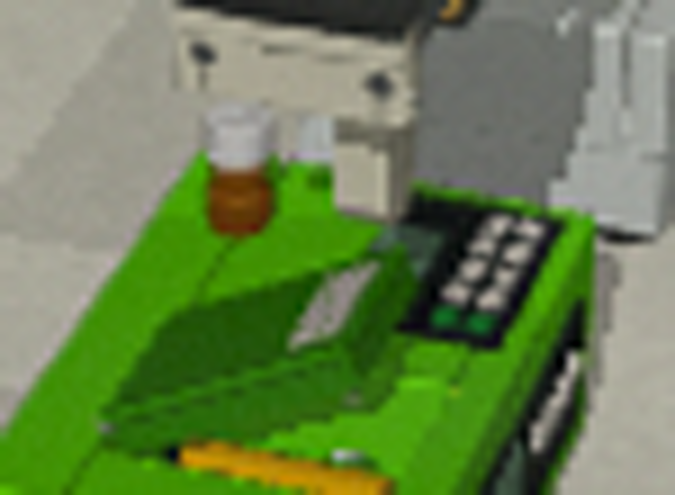

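The hatch has popped open: its free edge is up at about (400,260) and the yellow batteries are showing. I'll rise further clear and hold.

arm_command([
  [0,0,-1.0,0,0,0,0],
  [0,0,-2.5,0,0,0,0],
  [0,0,-4.0,0,0,0,0],
  [0,0,-5.5,0,0,0,0],
  [0,0,-6.5,0,0,0,0],
  [0,0,-7.0,0,0,0,0],
  [0,0,-7.0,0,0,0,0],
  [0,0,-7.0,0,0,0,0],
])

```text
time_s: 13.05
tcp_pos: [0.5258, 0.2652, 0.2253]
orientation: [0.759, 0.651, 0.0, 0.0]
wrist_force: [1.3, -0.0, -0.4]
gripper_width: 0.0006
```

```bash
python3 go.py 0.16
python3 - <<'E'
from h import *
s=camera("side")["img"];cv2.imwrite("pics/s11.png",cv2.resize(s[120:350,180:340,::-1],None,fx=2.6,fy=2.6,interpolation=cv2.INTER_CUBIC))
a=cv2.imread("pics/side0.png")[:,:,::-1].astype(int)
for n,(r,c) in dict(pumpbottom=((255,285),(230,300)),feeder=((275,340),(205,240)),swabs=((190,222),(198,232)),soap=((128,170),(280,304)),greyfront=((195,222),(268,320))).items():
    print(n,np.abs(s[r[0]:r[1],c[0]:c[1]].astype(int)-a[r[0]:r[1],c[0]:c[1]]).mean())
E
```

```text
13.05 [0.52583535 0.26520773 0.2253399 ] w 0.0006429144540331369 F [ 1.31213345 -0.02110195 -0.44240801]
delta cm [-0.01879992  0.01365641  6.53400286] yaw x 81.2456333016518 tilt [ 8.92143261e-04 -1.73310024e-05 -9.99999602e-01]
pumpbottom 12.423015873015872
feeder 17.465494505494505
swabs 15.841299019607844
soap 63.1306216931217
greyfront 17.90550807217474
```

View pics/s11.png

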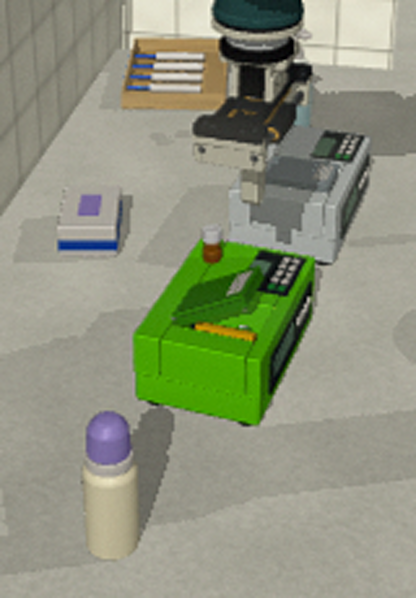

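The hatch is open and everything is standing. The raw differences are muddied by shadows and lighting, so I'll check displacement by template matching.

Run:
```python
from h import *
s=camera("side")["img"];a=cv2.imread("pics/side0.png")[:,:,::-1]
for n,(r,c) in dict(pump=((240,285),(228,302)),vial=((204,224),(254,270)),feeder=((275,340),(205,240)),swabs=((190,222),(198,232)),grey=((170,215),(300,328))).items():
    t=np.ascontiguousarray(a[r[0]:r[1],c[0]:c[1]]);m=cv2.matchTemplate(np.ascontiguousarray(s[r[0]-8:r[1]+8,c[0]-8:c[1]+8]),t,cv2.TM_CCOEFF_NORMED)
    _,v,_,l=cv2.minMaxLoc(m);print(n,l[0]-8,l[1]-8,round(v,3))
```

```text
pump 0 0 0.951
vial 0 0 0.995
feeder 0 0 0.979
swabs 0 0 0.998
grey 0 0 0.945
```

```bash
python3 -c "
from cell import job
print(job.sign_off())"
```

```text
the job is handed in; nothing more can be done
None
```

The green pump's battery hatch is open and standing by itself. I pressed its ribbed pad in once with the closed fingertips, then withdrew straight up. The job is handed in, after about 13 s of the 30 s allowed.

**Press:** about 1.7 N while the hatch moved in, rising to about 10 N at what I took to be its stop. I inferred that from the force and did not measure the hatch angle.

**Last checks:**
- The side view shows the hatch up, with the batteries visible.
- The gripper is well clear at TCP z = 0.225, and the wrist force is at noise level.
- In that view, both pumps, the vial, the feeding bottle and the swab box have not moved by a pixel (about 3 mm).
- The soap dispenser was hidden behind the arm, so I did not check it. The arm never went near it.
- The grey hatch was not checked in detail. It was never approached and looks shut.

**Disagreements:**
- **Fingertip position:** the stated reach (11 mm ahead of the TCP) did not match what I saw. With the gripper shut, the hatch was only felt at TCP z ≈ 0.08, so the tips end about 30 mm behind the TCP. The images agreed, so I came down in small steps watching the force.
- **Image differences:** the plain pixel comparison with the first picture was large. I put that down to shadows and the arm being in view, and used template matching instead.

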